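# Switch the seesaw sorting gate over and run the waiting balls into the other tray

### The arm

A 6-joint arm with a two-finger parallel gripper is mounted at the origin on a cart in front of the work surface, level with it; the furniture and walls round the work are solid. World frame = base frame: x ahead of the robot, y to its left, z up, the work surface at z = 0. Lengths are in m, angles in rad, forces in N, time in s.
With the tool pointing down it reaches from about 0.35 to 0.975 m from the base axis. Payload 4.9 kg.
Tool frame: the origin (TCP) lies on the centre line of the jaws, within the pads' length; the fingertips stand 8 mm ahead of it and the grasp point (between the pads) lies 11 mm behind it; z points along the fingers, y is the direction in which the jaws open and shut (so a half turn about z gives the same grasp; the last joint's range is limited). The gripper opens to 85 mm and grips with 20 to 120 N. Pads are 22 mm wide; open, the fingers measure 114 mm over their backs; the gripper's body (76 mm by 85 mm) begins 54 mm behind the grasp point. The pads swing forward as they close: fully open they stand 13 mm farther back than shut.
Start: joints at [-1.442, 0.053, 1.613, -0, 1.476, -0.119], TCP at [0.153, -0.606, 0.239] pointing down, gripper open.
Joint ranges: [-3.01, 3.01], [-1.01, 2.22], [0.06, 2.58], [-1.02, 4.17], [0.09, 2.62], [-3.14, 3.14]. Speed limits (rad/s): [2.57, 2.57, 3.14, 3.14, 3.14, 3.14].

### API

Orientations are given as a rotation vector (axis times angle).
In Python, from station import get_obs, get_image, calibration, finish_job gives the robot as it stands. The module is installed in compiled form; this text tells all that it offers.
- The arm moves only by the shell command python3 -m jog 'ROWS' [FORCE]. ROWS is JSON, a list of rows, each a list of 7 numbers: the shift along the tool's x, y, z in cm, then the turn, a rotation vector about the tool's x, y, z in rad, then the closure in counts, from 0 (fully open) to 255 (shut). In form: [[dx, dy, dz, ax, ay, az, jaw], ...]. A call has 1 to 8 rows; each row is the pose to reach, as a shift and turn from the pose measured when the call began, along the tool's axes at that moment; what a row does not reach only later rows make up. A row lasts 1/12 s, in which the tool goes at most 41.7 mm and 7.16 degrees, less where a joint would pass 70% of its speed; a pose out of reach is approached as far as the arm can. A call with a gripper value outside its range is refused whole. The fingers move at their own pace and stop on an object; FORCE is the grip in N (left out, the last holds). Time passes only in rows, so rows that repeat a pose let the fingers close. It gives the time, the measured TCP pose, the force and the opening at its end, in the units of the state.
- get_obs(): the state, without advancing time (a new reading comes with each control period).
- get_image(name): name is "scene" or "top"; returns the picture (400x640x3 uint8, red, green, blue); there is no depth.
- calibration(name): a dict with "vfov" (degrees; the focal length in pixels is half the picture's height over the tangent of half this angle, whatever the lens; pixels are square), "cx", "cy" (the principal point, pixels), "dist_coeffs" ([k1, k2, p1, p2, k3] as OpenCV has them; the pictures are not rectified), "R" (3x3) and "t" (3): a world point X has camera coordinates R X + t. Camera axes: x right, y down, z forward; pixel columns grow to the right and rows downward; lengths in m; the calibration is good to about 2 mm. A picture is of the moment at which its call begins. calibration takes no time and is no camera call.
- finish_job(): hands the job in, once; it reports no verdict.
The state is a dict: "t": time; "q": joint angles; "dq": joint speeds; "effort": joint torques, N m; "tool_pos": TCP position; "tool_rot": TCP orientation; "contact_force": force on the tool from outside, world axes, zero at the start; "wrist_torque": the same for the moment, N m; "opening": finger opening in m.
Only numpy, scipy, OpenCV 4.12 (cv2) and the standard library are available. Lean on these libraries where they do the work, as an engineer would, in place of code of your own. Each camera call takes 0.05 s, during which the arm holds its last target. There are 200 camera calls.

### The job

The seesaw trough of the ball sorter is tipped towards one of its two trays: with a fingertip, push the weighted knob on its mast so that the trough rocks over its pivot and tips to the other tray. Then push the tab of the stop on the feed chute to the left, all the way, so that the three waiting steel balls roll down by themselves into that other tray. Only push, do not touch or lift the balls, and leave the other things on the bench where they are.

Things in the scene. Friction and masses are not known exactly. Their poses are not given: they have to be found in the camera images.
- feeder: The ball sorter's frame, aluminium and grey, fixed to the bench. Origin: underside of its base, below the middle of the seesaw; x points along the feed chute, away from the robot, y to the left, z up. Base 84 mm (x) by 340 mm (y). Nothing of it but the knob, its mast and the stop with its tab stands higher than 115 mm.
- chute_lip (a point): Middle of the lower edge of the feed chute's floor, 80 mm above the bench. The chute rises from here along the frame's x for 105 mm (to 95 mm high); inner width 26 mm, side walls 18 mm high.
- tray_left (a point): Middle of the floor of the left tray (frame's y = +121 mm). Inner 64 mm (x) by 76 mm (y); walls up to 33 mm above the bench on the inner side, 45 mm front and back, 63 mm outside.
- tray_right (a point): The same for the right tray (frame's y = -121 mm).
- gate (a joint): Tilt of the seesaw trough about its axle (along the frame's x, 66 mm above the bench), in rad. +0.28: left end (+y) down, balls go to the left tray; -0.28: right end down, balls go to the right tray. Top-heavy: it rests only at either end of its swing, and past the middle (0) falls over by itself. Starts at either end. Under 1 N on the knob moves it.
- gate_knob (a point): Centre of the dark cylindrical knob (24 mm diameter, 26 mm high) on the mast, a steel rod 9 mm thick; 85 mm above the axle and 19.5 mm in front of it (-x of the frame), about 150 mm above the bench. It leans about 23 mm to the side whose trough end is down and swings across, 47 mm in all, along the frame's y.
- stop (a joint): Slide of the stop plate that holds the balls back, in m: 0 closed, 0.040 fully open; it moves along the frame's +y (to the left), stays where it is left, friction about 1 N. The balls, once free, take about 2 s to reach the tray. Balls can pass from about 0.027.
- stop_tab (a point): Centre of the dark tab on top of the stop plate: 10 mm (x) by 20 mm (y) by 24 mm high, about 142 mm above the bench, 44 mm behind the axle (+x of the frame); it moves with the stop. The stem below it is 14 mm wide.
- ball_0_center (a point): Centre of a steel ball, 20 mm diameter, 33 g; first in the queue in the feed chute, behind the stop.
- ball_1_center (a point): Centre of a steel ball, 20 mm diameter, 33 g; second in the queue in the feed chute, behind the stop.
- ball_2_center (a point): Centre of a steel ball, 20 mm diameter, 33 g; third in the queue in the feed chute, behind the stop.
- relay: Bystander: the black relay cube. 22x28x24 mm, behind the right tray. Not to be moved. Origin: centre of its underside.
- heatsink_b: Bystander: the small finned heat sink. 30x30x12 mm, behind the left tray. Not to be moved. Origin: centre of its underside.
- capacitor_0: Bystander: the capacitor. 18 mm diameter, 32 mm high, upright in front of the left tray. Not to be moved. Origin: centre of its underside.
- driver_yellow: Bystander: the yellow screwdriver. 160 mm long, lying. Not to be moved. Origin: centre of its underside.
- part_box_0: Bystander: the cardboard part box. 47x62x36 mm. Not to be moved. Origin: centre of its underside.
- solder_spool: Bystander: the solder spool. 64 mm diameter, 39 mm high, blue flanges, behind the sorter. Not to be moved. Origin: centre of its underside.
- power_brick: Bystander: the power brick. 44x99x30 mm. Not to be moved. Origin: centre of its underside.
- caliper: Bystander: the caliper. 74x175x11 mm, lying to the far left. Not to be moved. Origin: centre of its underside.
- hex_keys: Bystander: the hex key holder. 30x88x21 mm, yellow, to the left. Not to be moved. Origin: centre of its underside.

How it is judged:
On the way, in this order (a step that is already met when the one before it is completed fails the run):
1. the seesaw has been rocked over to the other side while all three balls still wait behind the stop (distance of gate_knob from where it was at the start of the episode above 0.035 m and (value of joint gate above 0.2 rad or value of joint gate below -0.2 rad) and x of each of ball_0_center, ball_1_center, ball_2_center in the frame of feeder above 0.046 m), for 0.2 s.
2. the stop has been slid open (value of joint stop above 0.026 m), for 0.1 s.
At the end, for the whole second after the job is handed in: The seesaw rests tipped to the side opposite to its start (tilt beyond 0.2 rad, knob moved more than 35 mm), the stop is open (more than 26 mm), and all three balls lie at rest in the tray on the side to which the seesaw is now tipped (distance of gate_knob from where it was at the start of the episode above 0.035 m and value of joint stop above 0.026 m and ((value of joint gate above 0.2 rad and y of ball_0_center in the frame of feeder between 0.08 and 0.162 m and z of each of ball_0_center, ball_1_center, ball_2_center in the frame of feeder below 0.045 m and x of ball_0_center in the frame of feeder between -0.035 and 0.035 m and y of ball_1_center in the frame of feeder between 0.08 and 0.162 m and x of ball_1_center in the frame of feeder between -0.035 and 0.035 m and y of ball_2_center in the frame of feeder between 0.08 and 0.162 m and x of ball_2_center in the frame of feeder between -0.035 and 0.035 m) or (value of joint gate below -0.2 rad and y of ball_0_center in the frame of feeder between -0.162 and -0.08 m and z of each of ball_0_center, ball_1_center, ball_2_center in the frame of feeder below 0.045 m and x of ball_0_center in the frame of feeder between -0.035 and 0.035 m and y of ball_1_center in the frame of feeder between -0.162 and -0.08 m and x of ball_1_center in the frame of feeder between -0.035 and 0.035 m and y of ball_2_center in the frame of feeder between -0.162 and -0.08 m and x of ball_2_center in the frame of feeder between -0.035 and 0.035 m)) and linear speed of each of ball_0, ball_1, ball_2 below 0.05 m/s); the robot touches nothing.
It fails at once if the robot touches a ball (contact force between any of the fingers, the arm and ball_0 above 0.2 N or contact force between any of the fingers, the arm and ball_1 above 0.2 N or contact force between any of the fingers, the arm and ball_2 above 0.2 N).
It fails at once if a ball is lifted (height (world z) of any of ball_0_center, ball_1_center, ball_2_center above 0.135 m).
It fails at once if another thing on the bench is moved by more than 20 mm (distance of any of relay, heatsink_b, capacitor_0, driver_yellow, part_box_0, solder_spool, power_brick, caliper, hex_keys from where it was at the start of the episode above 0.02 m).
It also fails if it takes over 42 s, if anything falls off the work surface, if the arm or the gripper's body presses on something with over 40 N, if the wrist force passes 120 N, or if a joint passes its speed limit or range.

## Working session

There is one attempt and no reset: what is moved stays moved. The work goes in short steps, Python scripts to look and compute and a shell command to move; the robot and the scene stay as the last step left them, time stands still between calls to the robot, and variables do not carry over. Pictures are saved under pics/ and viewed, about 8 in all and at most 12, crops included, and the job is handed in when it is done.

```bash
mkdir -p pics; python3 - <<'E'
from station import *
import cv2,numpy as np
for n in ("scene","top"):
    cv2.imwrite(f"pics/{n}0.png",get_image(n)[:,:,::-1]); c=calibration(n)
    R=np.array(c["R"]);print(n,c["vfov"],c["dist_coeffs"],-R.T@np.array(c["t"]),R.round(2).tolist())
o=get_obs();print(o["tool_pos"],o["tool_rot"],o["opening"],o["t"])
E
```

```text
scene 49.33946605659062 [0.02893707 0.         0.         0.         0.        ] [ 0.0190225  -0.97046798  1.20516639] [[0.88, -0.47, 0.02], [-0.31, -0.62, -0.72], [0.34, 0.63, -0.7]]
top 54.00930757747922 [-0.01449762  0.          0.          0.          0.        ] [0.42498448 0.01653668 1.85773013] [[-0.02, -1.0, 0.01], [-1.0, 0.02, -0.07], [0.07, -0.01, -1.0]]
[ 0.15323483 -0.60535768  0.23818044] [-3.11565813e+00 -3.88045407e-01  1.64687471e-05] 0.08566000856158874 0.1
```

View pics/scene0.png

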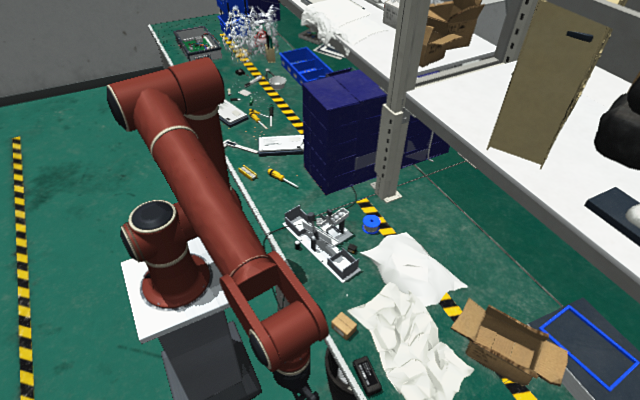

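View pics/top0.png

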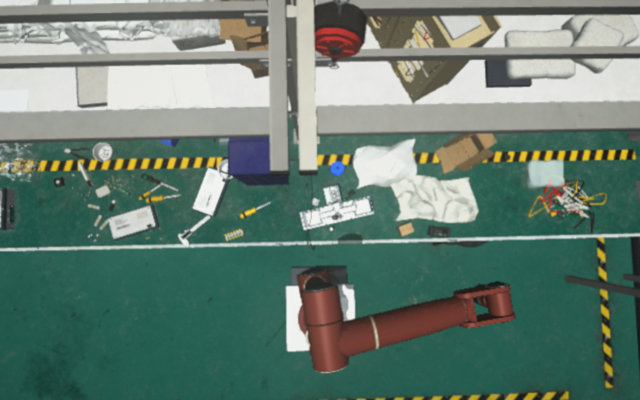

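The scene view shows the sorter near (322,240), and the top view shows it near (336,212), yawed slightly. I'll enlarge both.

```bash
python3 - <<'E'
import cv2,numpy as np
a=cv2.imread("pics/scene0.png")[190:290,270:400];b=cv2.imread("pics/top0.png")[170:250,285:390]
a=cv2.resize(a,(780,600),interpolation=cv2.INTER_CUBIC);cv2.imwrite("pics/a.png",a)
b=cv2.resize(b,(735,560),interpolation=cv2.INTER_CUBIC);cv2.imwrite("pics/b.png",b)
E
```

```text
(no output)
```

View pics/a.png

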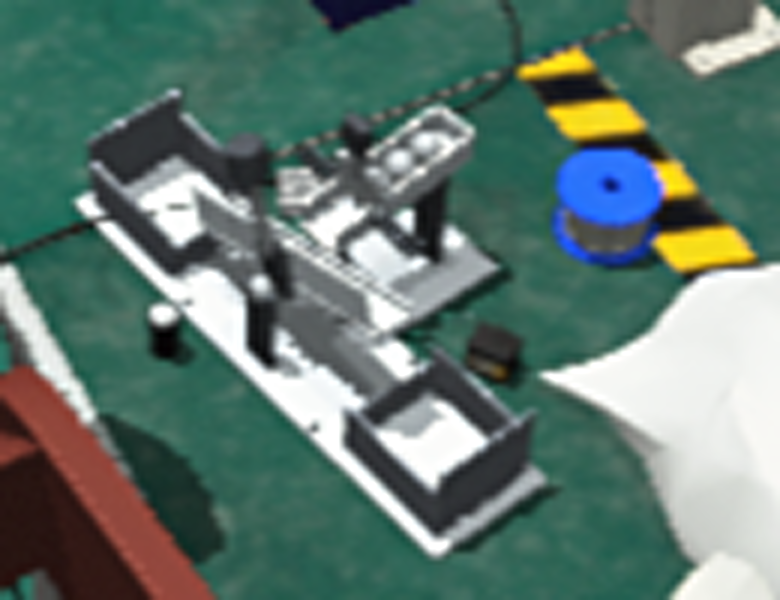

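View pics/b.png

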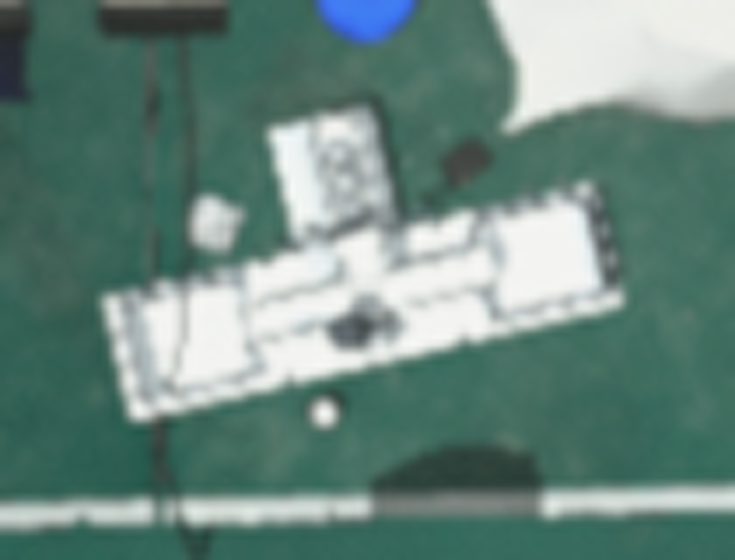

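```bash
cat > h.py <<'E'
from station import *
import cv2,numpy as np
def ray(n,p):
    c=calibration(n);f=200/np.tan(np.radians(c["vfov"])/2)
    K=np.array([[f,0,c["cx"]],[0,f,c["cy"]],[0,0,1]])
    u=cv2.undistortPoints(np.array([[p]],float),K,np.array(c["dist_coeffs"]))[0,0]
    R=np.array(c["R"]);return -R.T@np.array(c["t"]),R.T@np.array([u[0],u[1],1])
def onz(n,p,z):
    o,d=ray(n,p);return o+d*(z-o[2])/d[2]
def tri(ps,pt):
    (a,d),(b,e)=ray("scene",ps),ray("top",pt)
    s=np.linalg.lstsq(np.c_[d,-e],b-a,rcond=None)[0];p,q=a+d*s[0],b+e*s[1];return (p+q)/2,np.linalg.norm(p-q)
A=lambda x,y:(270+(x+.5)/6-.5,190+(y+.5)/6-.5)
B=lambda x,y:(285+(x+.5)/7-.5,170+(y+.5)/7-.5)
E
python3 - <<'E'
from h import *
np.set_printoptions(precision=4,suppress=True)
c=[onz("top",B(*p),.003) for p in((130,420),(622,300),(595,180),(103,297))];print(np.array(c))
for n,p in(("nearright",(438,553)),("nearleft",(82,203)),("farright",(548,483))):print(n,onz("scene",A(*p),.003))
yv=(c[0]-c[1]+c[3]-c[2])[:2];yv/=np.linalg.norm(yv);xv=np.array([yv[1],-yv[0]]);O=np.mean(c,0)[:2]
print("O",O,"yaw",np.arctan2(-yv[0],yv[1]))
fr=lambda P:np.array([(P[:2]-O)@xv,(P[:2]-O)@yv,P[2]])
for n,P in(("knob scene z.15",onz("scene",A(247,162),.15)),("knob top",onz("top",B(352,330),.162)),("tab scene",onz("scene",A(357,135),.142)),("tri",tri(A(247,148),B(352,330))[0]),("bolt cap",onz("scene",A(163,318),.032))):print(n,P,fr(P))
E
```

```text
[[ 0.4108  0.0729  0.003 ]
 [ 0.4843 -0.2613  0.003 ]
 [ 0.5661 -0.2455  0.003 ]
 [ 0.494   0.0896  0.003 ]]
nearright [ 0.4816 -0.2613  0.003 ]
nearleft [0.4125 0.0669 0.003 ]
farright [ 0.5604 -0.2483  0.003 ]
O [ 0.4888 -0.0861] yaw 0.21437718447432638
knob scene z.15 [ 0.4584 -0.073   0.15  ] [-0.0269  0.0192  0.15  ]
knob top [ 0.4644 -0.0699  0.162 ] [-0.0204  0.021   0.162 ]
tab scene [ 0.5267 -0.0754  0.142 ] [0.0392 0.0023 0.142 ]
tri [ 0.4626 -0.0694  0.1561] [-0.0221  0.0219  0.1561]
bolt cap [ 0.4083 -0.0625  0.032 ] [-0.0737  0.0401  0.032 ]
```

The knob leans left, at frame y about +21 mm, so it has to go right and the balls should end up in the right tray. The tool is already nearly aligned with the feeder, so I'll shut the jaws and travel.

```bash
cat > w.py <<'E'
from h import *
from scipy.spatial.transform import Rotation as Ro
import sys
O=np.array([.4875,-.0865]);y=.214;F=np.array([[np.cos(y),-np.sin(y),0],[np.sin(y),np.cos(y),0],[0,0,1]])
def st(*goal):
    o=get_obs();T=Ro.from_rotvec(o["tool_rot"]).as_matrix();p=np.array(o["tool_pos"])
    print("t",o["t"],"frame pos mm",(F.T@(p-[*O,0])*1e3).round(1),"F(frame)",(F.T@o["contact_force"]).round(2),"yaw err",round(np.arctan2(T[1,0],T[0,0])-y,4),"open",round(o["opening"],4))
    if goal:
        g=F@np.array(goal)/1e3+[*O,0];print("shift cm",(T.T@(g-p)*100).round(2))
st(*map(float,sys.argv[1:]))
E
python3 -m jog '[[2.6,-3,0,0,0,0,255],[5.2,-6,0,0,0,0,255],[7.8,-9,0,0,0,0,255],[10.4,-12,0,0,0,0,255],[13,-15,0,0,0,0.03,255],[15.6,-18,0,0,0,0.03,255],[18.2,-21,0,0,0,0.03,255],[20.8,-24,0,0,0,0.03,255]]' 40; python3 w.py -21 80 230
```

```text
t: 0.77
tool_pos: [0.2962, -0.3197, 0.2381]
tool_rot: [-3.121, -0.34, 0.0]
contact_force: [1.3, -0.2, 1.0]
opening: 0.0003
t 0.7667 frame pos mm [-236.4 -187.3  238.1] F(frame) [ 1.28 -0.46  0.99] yaw err 0.0031 open 0.0003
shift cm [ 21.62 -26.66   0.88]
```

```bash
python3 -m jog '[[2.6,-3.2,0,0,0,0,255],[5.2,-6.4,0,0,0,0,255],[7.8,-9.6,0,0,0,0,255],[10.4,-12.8,0,0,0,0,255],[13,-16,0,0,0,0,255],[15.6,-19.2,0,0,0,0,255],[18.2,-22.4,0.3,0,0,0,255],[20.8,-25.6,0.6,0,0,0,255]]' 
python3 -m jog '[[0.8,-1.1,0,0,0,0,255],[0.8,-1.1,0,0,0,0,255],[0.8,-1.1,0,0,0,0,255]]'; python3 w.py -21 80 147
python3 - <<'E'
from station import *
import cv2
s=get_image("scene")[150:270,250:410,::-1]
t=get_image("top")[150:250,270:410,::-1]
import numpy as np
s=cv2.resize(s,(800,600),interpolation=3);cv2.imwrite("pics/c.png",s)
E
```

```text
t: 1.43
tool_pos: [0.4446, -0.0227, 0.2327]
tool_rot: [-3.121, -0.341, -0.001]
contact_force: [0.4, -0.6, 0.9]
opening: -0.0001
t: 1.68
tool_pos: [0.4497, -0.0097, 0.2322]
tool_rot: [-3.121, -0.344, 0.001]
contact_force: [0.3, 0.0, 0.7]
opening: 0.0002
t 1.6833 frame pos mm [-20.6  83.1 232.2] F(frame) [ 0.25 -0.02  0.67] yaw err 0.0057 open 0.0002
shift cm [-0.04  0.33  8.52]
```

View pics/c.png

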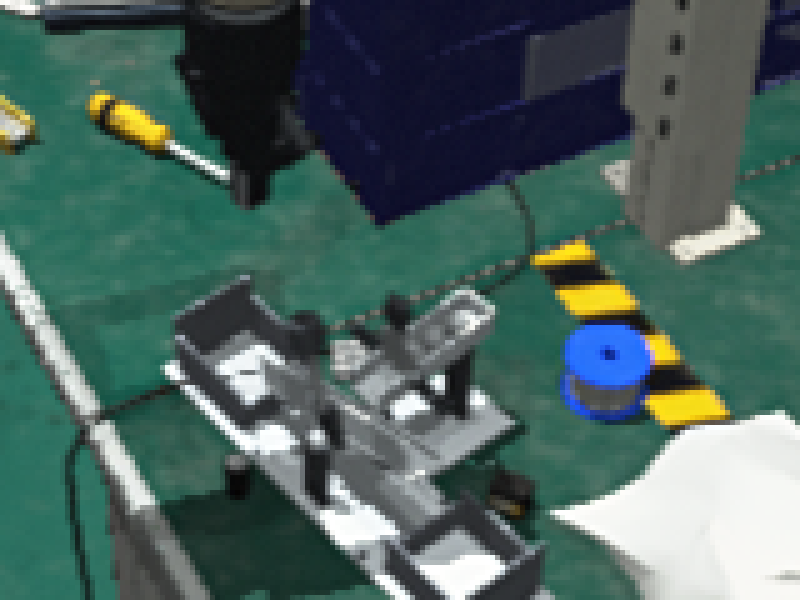

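The closed fingertip is at crop (248,205), above and to the left of the knob at (308,330), with nothing in between. Lowering it now.

```bash
python3 -c "
from h import *
from w import F,O
P=onz('scene',(299.3,191),.224);print(F.T@(P-[*O,0]))"
python3 -m jog '[[0,0,3,0,0,0,255],[0,0.3,6,0,0,0,255],[0,0.3,8.2,0,0,0,255],[0,0.3,8.5,0,0,0,255],[0,0.3,8.5,0,0,0,255],[0,0.3,8.5,0,0,0,255]]'; python3 w.py -21 10 147
```

```text
t 1.7833 frame pos mm [-21.   81.8 232.5] F(frame) [-0.47 -0.75  0.51] yaw err 0.0025 open 0.0001
[-0.02587762  0.07847291  0.224     ]
t: 2.28
tool_pos: [0.4508, -0.0147, 0.1488]
tool_rot: [-3.122, -0.337, -0.003]
contact_force: [0.2, 0.1, 1.1]
opening: 0.0001
t 2.2833 frame pos mm [-20.6  77.9 148.8] F(frame) [0.26 0.05 1.07] yaw err 0.0009 open 0.0001
shift cm [-0.04  6.79  0.17]
```

The fingertip's position in the picture agrees with the state. Next I'll push right gently, in small rows.

```bash
python3 -m jog '[[0,1,0.1,0,0,0,255],[0,2,0.1,0,0,0,255],[0,2.6,0.1,0,0,0,255],[0,3.2,0.1,0,0,0,255],[0,3.8,0.1,0,0,0,255],[0,4.4,0.1,0,0,0,255]]'; python3 w.py
python3 -m jog '[[0,0.5,0,0,0,0,255],[0,1,0,0,0,0,255],[0,1.5,0,0,0,0,255],[0,2,0,0,0,0,255],[0,2.3,0,0,0,0,255],[0,2.3,0,0,0,0,255],[0,2.3,0,0,0,0,255]]'; python3 w.py -21 10 147
python3 - <<'E'
from station import *
import cv2
s=get_image("scene")[180:270,280:400,::-1]
cv2.imwrite("pics/d.png",cv2.resize(s,(800,600),interpolation=3))
E
```

```text
t: 2.78
tool_pos: [0.4604, -0.0585, 0.148]
tool_rot: [-3.123, -0.336, -0.003]
contact_force: [0.1, 0.3, 0.4]
opening: -0.0002
t 2.7833 frame pos mm [-20.5  33.1 148. ] F(frame) [0.16 0.25 0.36] yaw err 0.0006 open -0.0002
t: 3.37
tool_pos: [0.4653, -0.081, 0.1479]
tool_rot: [-3.122, -0.336, -0.003]
contact_force: [-0.2, 0.4, 0.1]
opening: 0.0
t 3.3667 frame pos mm [-20.5  10.1 147.9] F(frame) [-0.15  0.4   0.09] yaw err 0.0004 open 0.0
shift cm [-0.05  0.01  0.09]
```

View pics/d.png

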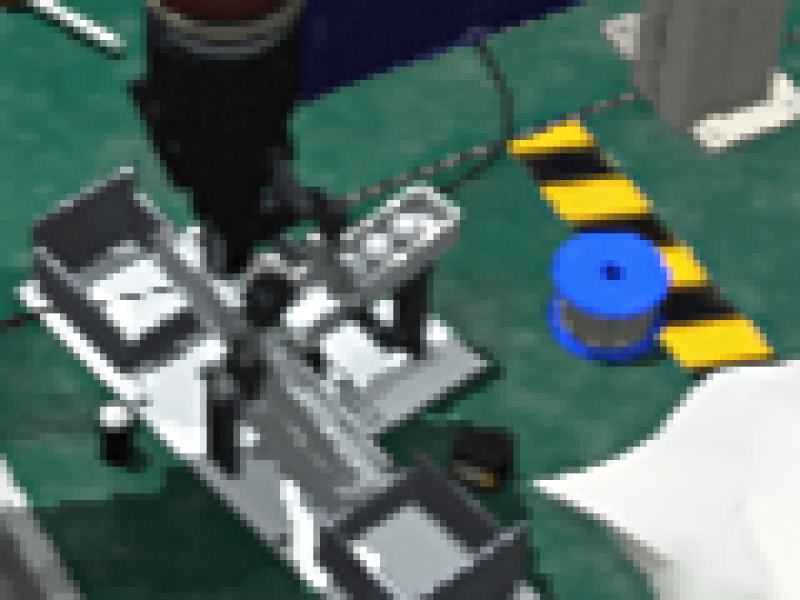

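The knob has moved to crop (265,297) and the trough's right end is down. Next I'll check the number, then lift and move to the right of the tab.

```bash
python3 -c "
from w import *
P=onz('scene',(319.5,224.3),.15);print(F.T@(P-[*O,0]))"
python3 -m jog '[[0,-0.5,-1,0,0,0,255],[0,-0.5,-4,0,0,0,255],[0,-0.5,-6,0,0,0,255],[1.5,0.5,-6,0,0,0,255],[4,3,-6,0,0,0,255],[6.5,5,-6,0,0,0,255],[6.5,6,-6,0,0,0,255],[6.5,6,-6,0,0,0,255]]'; python3 w.py 44 -50 146
python3 - <<'E'
from station import *
import cv2
s=get_image("scene")[180:270,280:400,::-1]
cv2.imwrite("pics/e.png",cv2.resize(s,(800,600),interpolation=3))
E
```

```text
t 3.4167 frame pos mm [-20.5  10.2 147.9] F(frame) [ 0.23  0.17 -0.1 ] yaw err 0.0007 open 0.0002
[-0.02502564 -0.02585125  0.15      ]
t: 4.08
tool_pos: [0.5422, -0.1267, 0.2084]
tool_rot: [-3.123, -0.335, -0.002]
contact_force: [-0.5, -0.8, 0.5]
opening: -0.0001
t 4.0833 frame pos mm [ 45.  -50.9 208.4] F(frame) [-0.64 -0.66  0.49] yaw err -0.0001 open -0.0001
shift cm [-0.1  -0.08  6.24]
```

View pics/e.png

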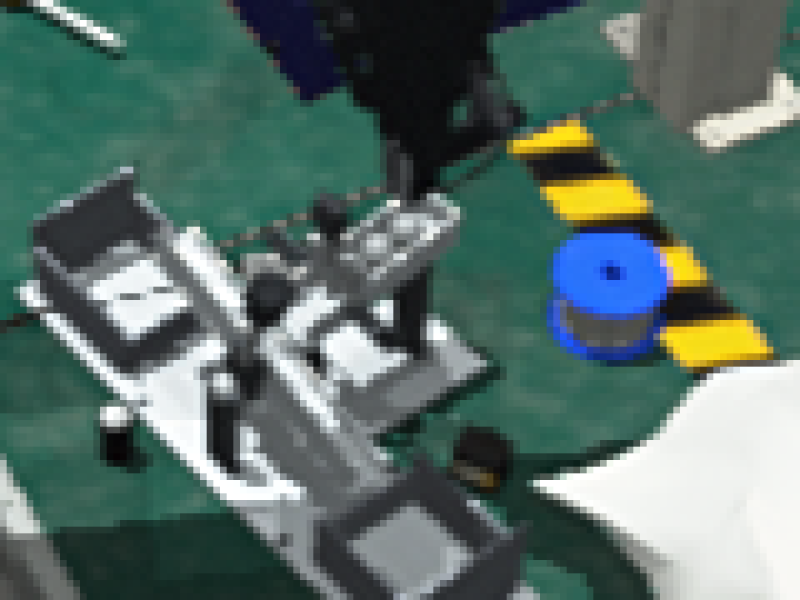

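The knob rests at frame y of about −26 mm, so the seesaw is tipped right. The tab at crop (330,215) is still closed, and the finger is above and to the right of it. Next: lower, then push left about 68 mm, watching the force.

```bash
python3 -m jog '[[-0.1,0,2.5,0,0,0,255],[-0.1,0,5,0,0,0,255],[-0.1,0,6.2,0,0,0,255],[-0.1,0,6.2,0,0,0,255],[-0.1,0,6.2,0,0,0,255]]'; python3 w.py
python3 -m jog '[[0,-1,0,0,0,0,255],[0,-2,0,0,0,0,255],[0,-2.6,0,0,0,0,255],[0,-3.2,0,0,0,0,255],[0,-3.8,0,0,0,0,255],[0,-4.4,0,0,0,0,255],[0,-5,0,0,0,0,255],[0,-5.5,0,0,0,0,255]]'; python3 w.py 44 17 146
```

```text
t: 4.55
tool_pos: [0.5396, -0.1251, 0.146]
tool_rot: [-3.121, -0.336, 0.0]
contact_force: [1.2, -0.3, 0.7]
opening: -0.0003
t 4.55 frame pos mm [ 42.7 -48.8 146. ] F(frame) [ 1.12 -0.52  0.67] yaw err 0.0005 open -0.0003
t: 5.22
tool_pos: [0.5278, -0.0708, 0.1463]
tool_rot: [-3.121, -0.336, -0.0]
contact_force: [0.9, -1.2, -0.2]
opening: -0.0001
t 5.2167 frame pos mm [ 42.7   6.8 146.3] F(frame) [ 0.62 -1.34 -0.18] yaw err 0.0007 open -0.0001
shift cm [ 0.13 -1.02  0.03]
```

```bash
python3 -m jog '[[0,-0.4,0,0,0,0,255],[0,-0.7,0,0,0,0,255],[0,-1,0,0,0,0,255],[0,-1,0,0,0,0,255]]'; python3 w.py
python3 -m jog '[[0,-0.2,0,0,0,0,255],[0,-0.4,0,0,0,0,255],[0,-0.4,0,0,0,0,255]]'; python3 w.py
```

```text
t: 5.55
tool_pos: [0.5259, -0.0618, 0.1464]
tool_rot: [3.123, 0.337, 0.001]
contact_force: [1.1, -4.4, -0.5]
opening: -0.0
t 5.55 frame pos mm [ 42.8  16.  146.4] F(frame) [ 0.15 -4.51 -0.53] yaw err 0.001 open -0.0
t: 5.8
tool_pos: [0.5258, -0.0614, 0.1466]
tool_rot: [3.114, 0.336, 0.003]
contact_force: [3.0, -12.0, -2.9]
opening: 0.0003
t 5.8 frame pos mm [ 42.8  16.4 146.6] F(frame) [  0.41 -12.33  -2.89] yaw err 0.0007 open 0.0003
```

The force rose to 12 N with no further motion, so the stop is at its end. Next I'll back off to the right, lift and wait for the balls.

```bash
python3 -m jog '[[0,1,0,0,0,0,255],[0,1.5,0,0,0,0,255],[0,1.5,-2,0,0,0,255],[0,1.5,-5,0,0,0,255],[0,1.5,-9,0,0,0,255],[0,5,-11,0,0,0,255],[0,9,-12,0,0,0,255],[0,12,-12,0,0,0,255]]'
for i in 1 2 3; do python3 -m jog '[[0,0,0,0,0,0,255],[0,0,0,0,0,0,255],[0,0,0,0,0,0,255],[0,0,0,0,0,0,255],[0,0,0,0,0,0,255],[0,0,0,0,0,0,255],[0,0,0,0,0,0,255],[0,0,0,0,0,0,255]]' >/dev/null; done; python3 w.py
python3 - <<'E'
from station import *
import cv2
s=get_image("scene")[190:290,270:400,::-1]
cv2.imwrite("pics/f.png",cv2.resize(s,(780,600),interpolation=3))
E
```

```text
t: 6.47
tool_pos: [0.5528, -0.1798, 0.2724]
tool_rot: [3.11, 0.336, 0.013]
contact_force: [0.6, -0.2, 0.6]
opening: 0.0004
t 8.4667 frame pos mm [  44.1 -104.4  272.3] F(frame) [-0.83  1.14 -0.94] yaw err 0.0018 open 0.0
```

View pics/f.png

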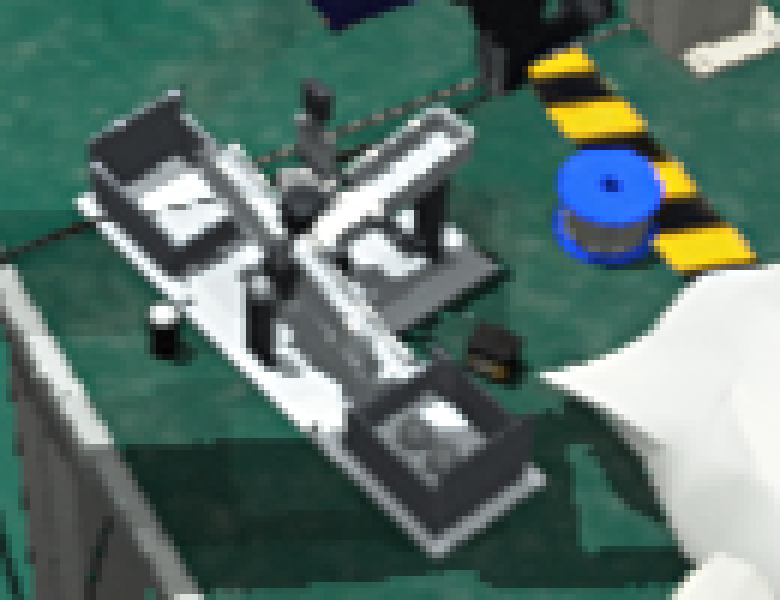

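The stop is open with its tab at (317,95), and the chute is empty. Balls show in the right tray near (415,430), (440,455) and perhaps (465,440). I'll wait a bit more and take one enhanced crop to count them.

```bash
for i in 1 2; do python3 -m jog '[[0,-1,-1,0,0,0,255],[0,-3,-3,0,0,0,255],[0,-5,-5,0,0,0,255],[0,-7,-5,0,0,0,255],[0,-9,-5,0,0,0,255],[0,-11,-5,0,0,0,255],[0,-11,-5,0,0,0,255],[0,-11,-5,0,0,0,255]]' >/dev/null; done; python3 w.py
python3 - <<'E'
from station import *
import cv2,numpy as np
s=get_image("scene")[245:285,320:370,::-1]
s=cv2.resize(s,(500,400),interpolation=3);s=(255*(s/255.)**.6).astype('uint8')
cv2.imwrite("pics/g.png",s)
E
```

```text
t 9.85 frame pos mm [ 43.  118.2 371.1] F(frame) [ 0.31 -0.35  0.1 ] yaw err 0.0048 open -0.0001
```

View pics/g.png

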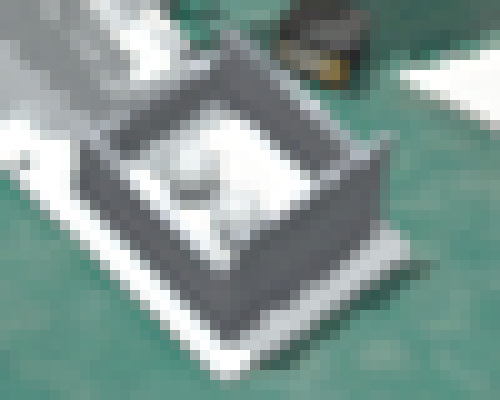

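Only two balls show in the tray, at (195,165) and (240,210). The third may be hidden by a near wall, so I'll check from the top.

```bash
python3 - <<'E'
from station import *
import cv2,numpy as np
t=get_image("top")[175:225,310:385,::-1].astype(float)
t=255*(t/255)**2.2
t=cv2.resize(t.clip(0,255).astype('uint8'),(780,520),interpolation=3)
s=get_image("scene")[205:265,300:345,::-1]
cv2.imwrite("pics/h.png",t)
cv2.imwrite("pics/i.png",cv2.resize(s,(450,600),interpolation=3))
E
```

```text
(no output)
```

View pics/h.png

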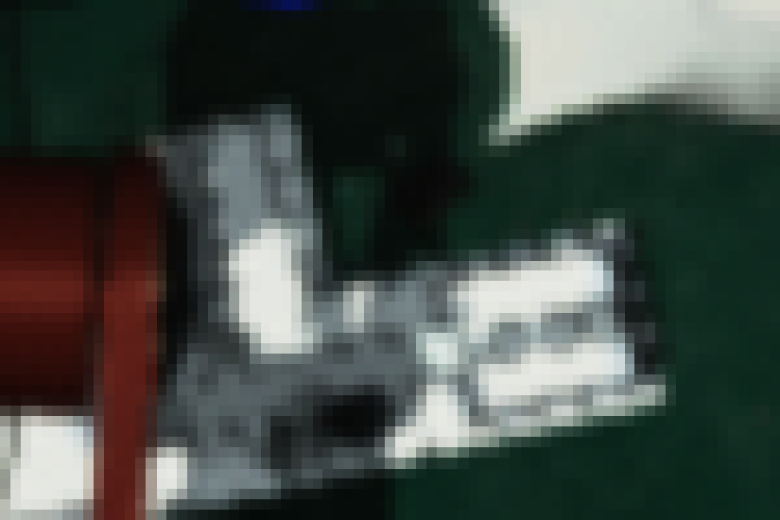

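The top view shows a grey row in the right tray from (490,335) to (605,322), long enough for three 20 mm balls. I'll measure its length, and compare with the scene view.

```bash
python3 - <<'E'
from w import *
U=lambda x,y:(310+(x+.5)/10.4-.5,175+(y+.5)/10.4-.5)
for p in((490,335),(515,335),(570,323),(605,322)):print("top",(F.T@(onz("top",U(*p),.018)-[*O,0])*1e3).round())
for p in((195,165),(240,210)):print("scene",(F.T@(onz("scene",(320+p[0]/10-.5,245+p[1]/10-.5),.018)-[*O,0])*1e3).round())
g=cv2.cvtColor(get_image("top"),cv2.COLOR_RGB2GRAY)
print(g[198:216,352:374])
E
```

```text
t 10.0 frame pos mm [ 42.9 117.1 370.4] F(frame) [-1.1  -0.07 -0.24] yaw err 0.0026 open -0.0002
top [  4. -98.  18.]
top [   1. -109.   18.]
top [   1. -134.   18.]
top [  -2. -150.   18.]
scene [  -3. -106.   18.]
scene [  -4. -130.   18.]
[[ 76  94 101 103 105 104 117 134 136 123 138 179 198 177 158 161 156 131
  120  95  94 100]
 [ 91 105 120 137 141 125 137 163 170 158 168 198 221 220 212 193 151 115
  115  92  91  98]
 [133 129 143 170 180 160 167 194 214 218 221 229 237 241 241 231 183 112
   90  84  87  95]
 [153 152 169 200 220 218 221 232 240 242 242 242 243 244 244 240 209 123
   89  96  87  94]
 [151 181 213 233 241 242 242 243 244 244 244 244 244 244 242 238 212 136
  110 118  94  96]
 [169 203 231 240 244 244 244 244 244 244 242 241 241 238 230 217 191 130
  109 117  95  95]
 [168 195 220 237 243 243 241 241 242 239 231 222 219 208 193 189 173 121
   89  91  86  91]
 [154 180 212 235 241 235 223 222 231 231 202 184 177 166 173 196 191 139
   92  89  97  91]
 [186 201 217 237 236 211 186 183 205 219 194 190 188 170 179 201 197 161
  120 115 125 100]
 [231 225 214 229 225 194 193 193 198 213 200 200 197 197 207 210 209 192
  148 123 127 100]
 [241 233 210 206 203 185 193 201 209 227 223 210 211 230 236 234 233 223
  170 109  99  90]
 [239 234 209 193 204 202 199 212 231 240 239 233 234 241 244 243 242 236
  193 111  84  97]
 [221 214 198 201 229 235 231 234 241 244 243 243 243 243 242 242 241 236
  203 127 104 116]
 [207 192 174 200 233 242 243 243 244 243 241 242 241 237 231 229 225 211
  186 158 156 152]
 [231 211 177 188 226 241 242 241 241 237 228 224 221 207 194 207 211 195
  189 205 209 189]
 [241 232 199 178 212 233 230 223 216 205 197 206 207 191 191 219 229 222
  211 210 204 174]
 [244 241 217 166 182 205 204 199 191 189 205 228 231 214 199 208 209 202
  186 158 138 119]
 [244 242 228 182 183 195 208 221 219 215 210 212 208 192 167 147 132 127
  119 105  98  96]]
```

View pics/i.png

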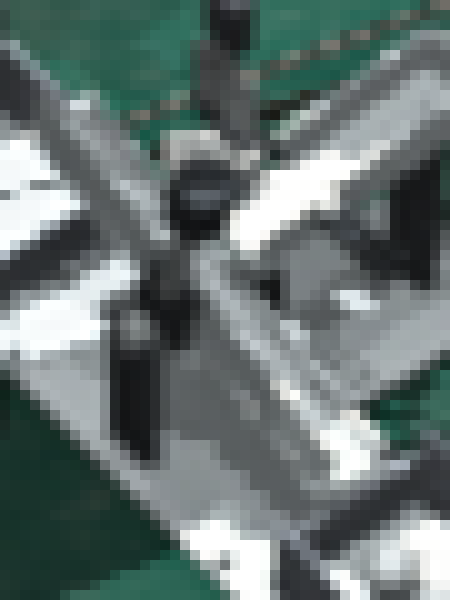

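The balls measure at frame y = −108 and −131 mm (two views), and the row runs on to about −150 mm at the outer wall. That fits three balls packed in a line, with the third hidden from the scene camera by the 63 mm wall. The trough and chute are empty, so I'm handing in.

```bash
python3 -c "
from station import *
print(finish_job(),get_obs()['t'])"
```

```text
the job is handed in; nothing more can be done
the job is handed in; nothing more can be done
```

I tipped the seesaw from left to right with the closed fingertip, then pushed the stop tab left until it hit its end. The job was handed in at about 10 s of the 42 s allowed.

- **Seesaw:** the knob moved from about +21 mm to −26 mm along the frame's y. The trough's right end was still down after the balls had run.
- **Stop:** the push ended at about 12 N with no further motion, and the tab is visibly moved to the left.
- **Balls:** the chute and trough look empty. Two balls measured in the right tray from both cameras, at y ≈ −108 and −131 mm. I did not see the third ball distinctly: the outer wall hides it from the scene camera. The top view shows a grey row reaching about −150 mm, which fits three balls in a line.
- **Other objects:** the capacitor, relay and spool looked unmoved in the pictures. I did not check the others by measurement.
- **Arm:** it was clear of everything at hand-in, with the TCP at about 0.37 m.
- **Measurement bias:** single-view positions from the scene camera came out about 5 mm low in the frame's x. This did not affect the pushes.

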